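Shut the marked gas valve in the bench service box

TASK

Shut off the gas at the grey service box on the lab bench: slide its flat cover all the way aside to its stop, over the solid half of the box, to reveal two valve handles, then push the handle that has the round disc on its hub a quarter turn clockwise, fully shut against its stop. Only push with the fingertips: do not pinch the handle or lift anything. Leave the cover open, and leave the other handle and everything else on the bench as they are.

Things in the scene. Friction and masses are not known exactly. Their poses are not given: they have to be found in the camera images.
- service_box: grey gas-service box fixed on the worktop, turned only about the vertical; origin on the worktop. In its frame (mm): sides x -78 to 140, ends y -230 and 230, top z 62. The -y half is an open well (inside x -70 to 70, y -222 to -2, floor z 6) with two valves; the +y half is a flat deck at z 62. Two hose outlets, 114 tall, stand on the rear ledge at x 112, y 60 and 170
- cover (a joint): how far the cover is slid aside (m): 0 = well closed, 0.220 = at its stop, over the deck. It slides along the box's +y with 2.5 N of friction and stays where left. The cover is a flat bare-metal slab 150 mm (box x) by 230 mm (box y), underside z 64, top z 86 mm, too wide to grasp; it hides both handles at the start
- cover_push_face (a point): centre of the cover's upright end face on the box's -y side (push it to slide the cover open); the face is 150 mm wide, z 64 to 86 mm; moves with the cover, axes as the box
- marked_handle (a joint): turn of the marked handle (rad): 0 = open, pointing along the box's -x; 1.571 = shut at its stop, pointing along the box's +y. Turns clockwise seen from above about a vertical axis, with 0.10 N m of friction, and stays where left
- marked_pivot (a point): on the marked handle's axis, at the bar's mid-height, 45 mm above the worktop. The handle is a straight steel bar 14 mm wide, z 38 to 52 mm, reaching 60 mm out from the axis and 10 mm behind it, with a round steel disc 40 mm across on top at the axis (z 52 to 58 mm). It can be either of the two valves
- marked_tip (a point): middle of the marked handle's end, 60 mm from its pivot
- valve_marked: fixed valve under the marked handle; origin on the well floor under the pivot, axes as the box. Brass body 34 x 26 mm, top z 30 mm above the worktop; a pipe 18 mm thick runs through it along the box's x, its top 27 mm above the worktop. The two valves stand side by side, 84 to 96 mm apart along the box's y, at about x = 30 mm of the box
- plain_handle (a joint): turn of the other handle, same sense and friction; to be left as it is
- plain_pivot (a point): on the axis of the other handle, at the bar's mid-height: the same bar and valve, but only a small 12 mm nut at the axis and no disc
- plain_tip (a point): middle of the plain handle's end, 60 mm from its pivot
- amber_jar_a: short amber screw-top jar, 48 mm across, 55 mm tall; loose, to be left alone; origin at the centre of its underside
- amber_jar_b: short amber screw-top jar, 48 mm across, 55 mm tall; loose, to be left alone; origin at the centre of its underside
- brass_weight: small brass balance weight with a knob, 28 mm across, 30 mm tall, standing on the box's rear ledge; loose, to be left alone; origin at the centre of its underside
- beaker: glass beaker, 68 mm across, 90 mm tall; loose, to be left alone; origin at the centre of its underside
- wipes_carton: cardboard carton 100 x 140 x 90 mm tall; loose, to be left alone; origin at the centre of its underside

How it is judged (in metres and radians):
On the way, in this order (a step that is already met when the one before it is completed fails the run):
1. the cover is slid aside to its stop (within 15 mm) (value of joint cover above 0.205 m), for 0.2 s.
2. the marked handle is pushed shut (within 5 degrees of its stop) (value of joint marked_handle above 1.48 rad), for 0.2 s.
At the end, for the whole second after the job is handed in: the cover is open to within 15 mm of its stop, the marked handle is at rest and shut to within 5 degrees of its stop, the plain handle's tip is within 12 mm of where it was, and every loose thing is within 25 mm of where it stood (value of joint cover above 0.205 m and value of joint marked_handle above 1.48 rad and velocity of joint marked_handle between -0.05 and 0.05 rad/s and distance of plain_tip from where it was at the start of the episode below 0.012 m and distance of each of amber_jar_a, amber_jar_b, brass_weight, beaker, wipes_carton from where it was at the start of the episode below 0.025 m); the robot touches nothing.
It fails at once if the marked handle is pinched between the fingers instead of pushed ((contact force between the fingers and marked_handle_c0 above 2 N or contact force between the fingers and marked_handle_c2 above 2 N) and (contact force between the fingers and marked_handle_c1 above 2 N or contact force between the fingers and marked_handle_c3 above 2 N)).
It fails at once if the other (plain) handle is turned: its tip moves more than 12 mm (distance of plain_tip from where it was at the start of the episode above 0.012 m).
It fails at once if a loose thing on the bench is lifted, carried, shoved (more than 25 mm) or tipped (distance of any of amber_jar_a, amber_jar_b, brass_weight, beaker, wipes_carton from where it was at the start of the episode above 0.025 m or angle between any of amber_jar_a, amber_jar_b, brass_weight, beaker, wipes_carton's own z axis and vertical above 0.3 rad).
It also fails if it takes over 56 s, if anything falls off the work surface, if the arm or the gripper's body presses on something with over 40 N, if the wrist force passes 120 N, or if a joint passes its speed limit or range.

ROBOT

A 6-joint arm with a two-finger parallel gripper is mounted at the origin on the work surface. World frame = base frame: x ahead of the robot, y to its left, z up, the work surface at z = 0. Lengths are in m, angles in degrees, forces in N, time in s.
With the tool pointing down it reaches from about 0.35 to 0.875 m from the base axis. Payload 4.2 kg.
Tool frame: the origin (TCP) lies where the fingers leave the gripper's body, on its centre line; the fingertips stand 70 mm ahead of it and the grasp point (between the pads) lies 51 mm ahead of it; z points along the fingers, y is the direction in which the jaws open and shut (so a half turn about z gives the same grasp; the last joint's range is limited). The gripper opens to 87 mm and grips with 3 to 60 N. Pads are 19 mm wide; open, the fingers measure 117 mm over their backs; the gripper's body (75 mm by 190 mm) begins 51 mm behind the grasp point.
Start: joints at [86.322, 22.042, 0.453, 0, -68.411, -14.817], TCP at [0.198, 0.593, 0.292] pointing down, gripper open.
Joint ranges: [-179.83, 179.83], [-69.29, 118.12], [-61.27, 80.66], [-181.25, 117.63], [-171.15, -9.14], [-177.46, 177.46]. Speed limits (degrees/s): [159.86, 159.86, 180, 180, 180, 180].

INTERFACE

Orientations are given as a 3x3 rotation matrix whose columns are the frame's x, y, z axes.
In Python, from station import sense, capture, camera_model, finish_job gives the robot as it stands.
- The arm moves only by the shell command python3 -m inch 'ROWS'. ROWS is JSON, a list of rows, each an object with "hand": the closure, from 0 (fully open) to 1 (shut); "slide": the shift along the world's x, y, z in cm, a list of three; "yaw": the turn about the world's z in rad. A call has 1 to 10 rows; each row is the pose to reach, as a shift and turn from the pose commanded when the call began; what a row does not reach only later rows make up. A row lasts 1/8 s, in which the tool goes at most 62.5 mm and 10.7 degrees, less where a joint would pass 70% of its speed; a pose out of reach is approached as far as the arm can. A call with a gripper value outside its range is refused whole. The fingers move at their own pace and stop on an object; the grip force is fixed at half the most. Time passes only in rows, so rows that repeat a pose let the fingers close. It gives the time, the measured TCP pose, the force and the opening at its end, in the units of the state.
- sense(): the state, without advancing time (a new reading comes with each control period).
- capture(name): name is "scene" or "top"; returns the picture (480x640x3 uint8, blue, green, red); there is no depth.
- camera_model(name): a dict with "mtx" (3x3 intrinsics, pixels), "xyz" and "orientation" of the camera in the world. Camera axes: x right, y up, looking along -z (the intrinsics and any distortion apply to the point x, -y, -z); pixel columns grow to the right and rows downward; lengths in m; the calibration is good to about 2 mm. A picture is of the moment at which its call begins. camera_model takes no time and is no camera call.
- finish_job(): hands the job in, once; it reports no verdict.
The state is a dict: "time_s": time; "joints": joint angles; "joint_velocities": joint speeds; "effort": joint torques, N m; "tcp_pos": TCP position; "ee_rot": TCP orientation; "wrist_force": force on the tool from outside, world axes, zero at the start; "moment": the same for the moment, N m; "gripper_width": opening from 0.0 (shut) to 1.0 (fully open).
Only numpy, scipy, OpenCV 4.12 (cv2) and the standard library are available. Lean on these libraries where they do the work, as an engineer would, in place of code of your own. Each camera call takes 0.05 s, during which the arm holds its last target. There are 200 camera calls.

## Working session

There is one attempt and no reset: what is moved stays moved. The work goes in short steps, Python scripts to look and compute and a shell command to move; the robot and the scene stay as the last step left them, time stands still between calls to the robot, and variables do not carry over. Pictures are saved under pics/ and viewed, about 8 in all and at most 12, crops included, and the job is handed in when it is done.

```bash
mkdir -p pics; ls
python3 - <<'E'
from station import *
import cv2
for n in("scene","top"):
    cv2.imwrite(f"pics/{n}0.png",capture(n)); print(n,camera_model(n))
print(sense())
E
```

```text
pics
scene {'mtx': array([[539.59527612,   0.        , 314.96882865],
       [  0.        , 539.59527612, 236.8250252 ],
       [  0.        ,   0.        ,   1.        ]]), 'xyz': array([1.30057091, 0.62637243, 0.85838834]), 'orientation': array([[-0.65862266, -0.44780243,  0.6047224 ],
       [ 0.75234119, -0.40694564,  0.5180521 ],
       [ 0.01410415,  0.79615842,  0.60492383]])}
top {'mtx': array([[464.09828843,   0.        , 322.29329573],
       [  0.        , 464.09828843, 240.04771514],
       [  0.        ,   0.        ,   1.        ]]), 'xyz': array([ 0.38152621, -0.02549469,  1.13191047]), 'orientation': array([[ 0.00443636,  0.9910676 , -0.13328664],
       [-0.99996328,  0.00341941, -0.00785776],
       [-0.00733181,  0.1333166 ,  0.99104638]])}
{'time_s': 0.1, 'joints': array([ 8.63221007e+01,  2.20871793e+01,  3.89445565e-01, -2.53527858e-02,
       -6.84124807e+01, -1.48168265e+01]), 'joint_velocities': array([ 0.0046529 , -0.00538339,  0.09893674,  0.13432557, -0.04834064,
       -0.01488579]), 'effort': array([ 4.64223303e-04, -3.91687882e+01,  1.87935305e+01,  4.23180968e+00,
        1.34872008e-02, -7.26837879e-05]), 'tcp_pos': array([0.1981087 , 0.59235652, 0.29127264]), 'ee_rot': array([[ 9.48301104e-01, -3.17371599e-01, -5.33996431e-04],
       [-3.17372034e-01, -9.48299218e-01, -1.89321472e-03],
       [ 9.44641854e-05,  1.96481315e-03, -9.99998065e-01]]), 'wrist_force': array([-0.27647184,  0.68748876,  0.13819972]), 'moment': array([-0.06738943,  0.03921862,  0.02308235]), 'gripper_width': 1.0015311733785277}
```

View pics/top0.png

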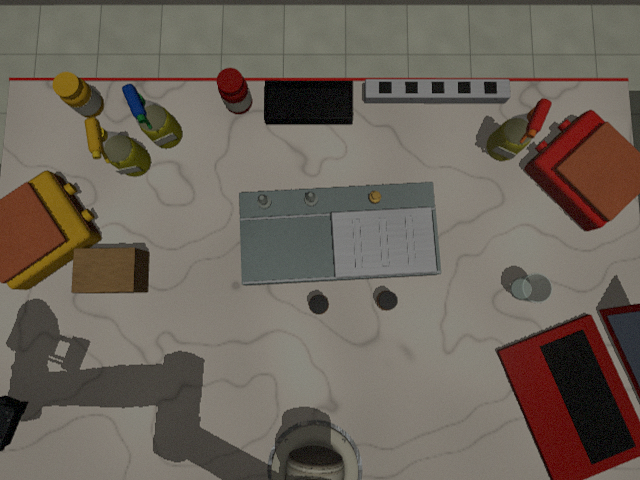

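View pics/scene0.png

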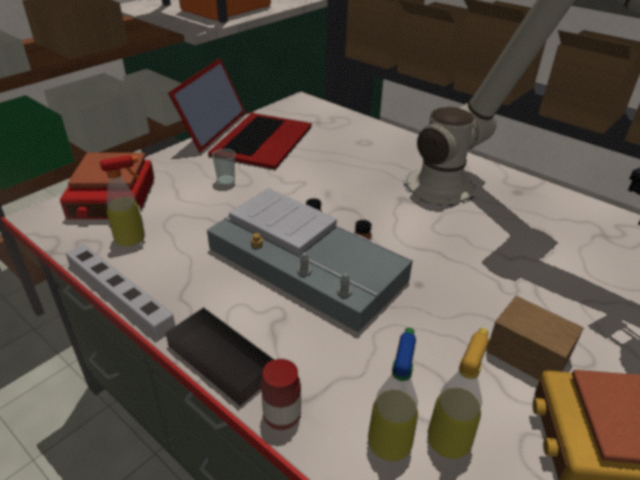

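The top view shows the box nearly aligned with the world axes (image left = +y). The cover is over the right half at about (332..439, 207..277). The jars are at (318,302) and (386,299), and the brass weight at (375,197). I'll enlarge this for the corners.

```bash
cat > h.py <<'E'
import numpy as np,cv2
from station import *
def ray(n,u,v,z):
    c=camera_model(n);m=c["mtx"];R=c["orientation"]
    d=R@np.array([(u-m[0,2])/m[0,0],-(v-m[1,2])/m[1,1],-1]); p=c["xyz"]
    return p+d*(z-p[2])/d[2]
def proj(n,P):
    c=camera_model(n);m=c["mtx"];q=(np.atleast_2d(P)-c["xyz"])@c["orientation"]
    return np.c_[m[0,2]+m[0,0]*q[:,0]/-q[:,2], m[1,2]+m[1,1]*q[:,1]/q[:,2]]
def crop(n,x0,y0,x1,y1,s,f):
    im=capture(n); cv2.imwrite(f,cv2.resize(im[y0:y1,x0:x1],None,fx=s,fy=s,interpolation=cv2.INTER_CUBIC)); return im
E
python3 - <<'E'
from h import *
crop("top",230,175,450,315,3.6,"pics/c1.png")
for p in [(240,193),(433,182),(241,285)]: print(p,ray("top",*p,.062))
for p in [(332,212),(434,207),(439,273),(334,277)]: print(p,ray("top",*p,.086))
for p in[(318,302),(386,299)]:print("jar",ray("top",*p,.055))
E
```

```text
(240, 193) [0.63685081 0.17782403 0.062     ]
(433, 182) [ 0.66464918 -0.27786515  0.062     ]
(241, 285) [0.42049011 0.16943947 0.062     ]
(332, 212) [ 0.58714007 -0.03916509  0.086     ]
(434, 207) [ 0.59949756 -0.27288598  0.086     ]
(439, 273) [ 0.44834227 -0.27993589  0.086     ]
(334, 277) [ 0.43841084 -0.04390866  0.086     ]
jar [ 0.38253867 -0.00771818  0.055     ]
jar [ 0.3900699  -0.16407676  0.055     ]
```

View pics/c1.png

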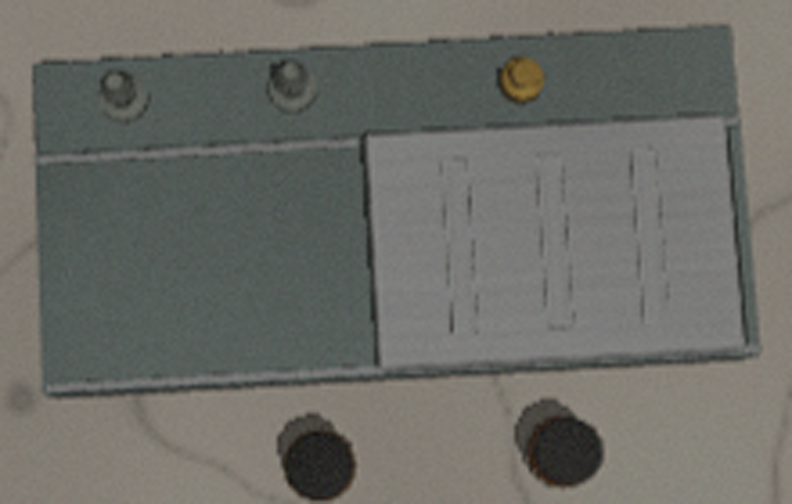

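```bash
cat >> h.py <<'E'
from scipy.optimize import least_squares
B=[(140,230,62),(140,-230,62),(-78,230,62),(-78,-230,62)]
BP=[(34,63),(730,26),(45,390),(758,350)]
BP=np.array(BP)/3.6+[230,175]
CP=np.array([(367,136),(724,118),(745,345),(380,366)])/3.6+[230,175]
def w(s,P):
    P=np.atleast_2d(P)/1000.;c,n=np.cos(s[2]),np.sin(s[2])
    return P@np.array([[c,n,0],[-n,c,0],[0,0,1]])+[s[0],s[1],0]
def C(y0): return [(75,y0+230,86),(75,y0,86),(-75,y0,86),(-75,y0+230,86)]
f=lambda s:np.r_[proj("top",w(s,B))-BP,proj("top",w(s,C(s[3])))-CP].ravel()
r=least_squares(f,[.5,-.05,0,-227],x_scale=[.01,.01,.01,1]);S=r.x[:3]
E
python3 - <<'E'
from h import *
print(r.x,np.degrees(S[2]));print(f(r.x).reshape(-1,2).round(1))
y0=r.x[3]
print("pushface",w(S,(0,y0,75)),"open",w(S,(0,y0+220,75)))
for y in(-66,-158):print(w(S,(30,y,45)))
E
```

```text
[ 5.13429933e-01 -5.71782414e-02  5.82439782e-02 -2.15011128e+02] 3.337134131057796
[[-0.6 -0.7]
 [ 0.5 -1. ]
 [-0.8  0.9]
 [ 0.9  1.2]
 [-0.5 -0.9]
 [ 0.5 -1.4]
 [ 0.4  0.9]
 [-0.4  0.7]]
pushface [[ 0.52594596 -0.27182477  0.075     ]] open [[ 0.51313953 -0.05219783  0.075     ]]
[[ 0.54722099 -0.12131999  0.045     ]]
[[ 0.55257641 -0.21316399  0.045     ]]
```

The fit is consistent to about 2 mm, with the box yawed +3.3°. I'll go over high with the fingers shut and the jaw axis along the box y (yaw +0.38).

```bash
python3 -m inch '[{"hand":1,"slide":[15,-20,0],"yaw":0.2},{"hand":1,"slide":[30,-39,0],"yaw":0.38},{"hand":1,"slide":[30,-39,0],"yaw":0.38},{"hand":1,"slide":[30,-39,0],"yaw":0.38},{"hand":1,"slide":[30,-39,0],"yaw":0.38},{"hand":1,"slide":[30,-39,0],"yaw":0.38},{"hand":1,"slide":[30,-39,0],"yaw":0.38},{"hand":1,"slide":[30,-39,0],"yaw":0.38},{"hand":1,"slide":[30,-39,0],"yaw":0.38},{"hand":1,"slide":[30,-39,0],"yaw":0.38}]'
```

```text
time_s: 1.4
tcp_pos: [0.4981, 0.2025, 0.2919]
ee_rot: [[0.998, 0.056, -0.001], [0.056, -0.998, -0.0], [-0.001, 0.0, -1.0]]
wrist_force: [0.5, -0.2, 0.3]
gripper_width: 0.019
```

```bash
python3 -m inch '[{"hand":1,"slide":[3,-53.5,0],"yaw":0},{"hand":1,"slide":[3,-53.5,0],"yaw":0},{"hand":1,"slide":[3,-53.5,0],"yaw":0},{"hand":1,"slide":[3,-53.5,0],"yaw":0},{"hand":1,"slide":[3,-53.5,0],"yaw":0},{"hand":1,"slide":[3,-53.5,0],"yaw":0},{"hand":1,"slide":[3,-53.5,0],"yaw":0},{"hand":1,"slide":[3,-53.5,0],"yaw":0},{"hand":1,"slide":[3,-53.5,0],"yaw":0},{"hand":1,"slide":[3,-53.5,0],"yaw":0}]'
python3 -m inch '[{"hand":1,"slide":[0,0,-6],"yaw":0},{"hand":1,"slide":[0,0,-10],"yaw":0},{"hand":1,"slide":[0,0,-14],"yaw":0},{"hand":1,"slide":[0,0,-15.2],"yaw":0},{"hand":1,"slide":[0,0,-15.2],"yaw":0},{"hand":1,"slide":[0,0,-15.2],"yaw":0}]'
python3 - <<'E'
from h import *
crop("scene",180,150,420,330,3.3,"pics/s1.png")
E
```

```text
time_s: 2.65
tcp_pos: [0.5286, -0.333, 0.2913]
ee_rot: [[0.998, 0.056, -0.001], [0.056, -0.998, 0.0], [-0.001, -0.0, -1.0]]
wrist_force: [1.0, 0.5, -0.8]
gripper_width: 0.008
time_s: 3.4
tcp_pos: [0.5295, -0.3322, 0.1424]
ee_rot: [[0.998, 0.058, 0.004], [0.058, -0.998, -0.002], [0.003, 0.002, -1.0]]
wrist_force: [-0.3, -0.4, 1.0]
gripper_width: 0.003
```

View pics/s1.png

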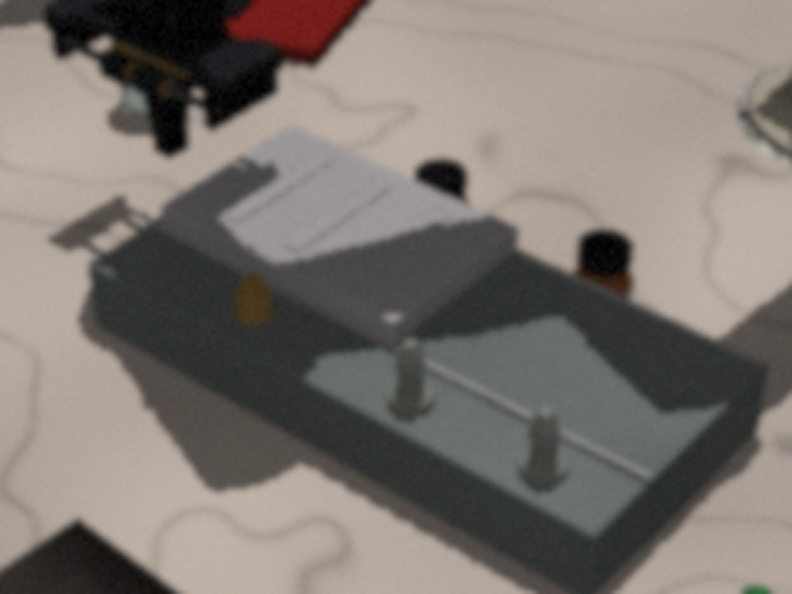

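The fingertips are beside the cover's -y end face at about (170,150), clear of the beaker. The cover is still closed. Now I'll push along (-0.058, 0.998).

```bash
python3 -m inch '[{"hand":1,"slide":[-0.1,2,0],"yaw":0},{"hand":1,"slide":[-0.2,4,0],"yaw":0},{"hand":1,"slide":[-0.4,6.5,0],"yaw":0},{"hand":1,"slide":[-0.5,9,0],"yaw":0},{"hand":1,"slide":[-0.7,12,0],"yaw":0},{"hand":1,"slide":[-0.9,15,0],"yaw":0},{"hand":1,"slide":[-1,18,0],"yaw":0},{"hand":1,"slide":[-1.2,20.5,0],"yaw":0},{"hand":1,"slide":[-1.3,22.5,0],"yaw":0},{"hand":1,"slide":[-1.4,23.5,0],"yaw":0}]'
python3 -m inch '[{"hand":1,"slide":[0,0.5,0],"yaw":0},{"hand":1,"slide":[-0.1,1,0],"yaw":0},{"hand":1,"slide":[-0.1,1.5,0],"yaw":0},{"hand":1,"slide":[-0.1,2,0],"yaw":0},{"hand":1,"slide":[-0.1,2,0],"yaw":0}]'
```

```text
time_s: 4.7
tcp_pos: [0.5144, -0.096, 0.1409]
ee_rot: [[0.998, 0.059, 0.002], [0.059, -0.998, -0.0], [0.002, 0.001, -1.0]]
wrist_force: [0.9, -2.2, -0.8]
gripper_width: 0.005
time_s: 5.32
tcp_pos: [0.5128, -0.0769, 0.1399]
ee_rot: [[0.998, 0.057, -0.001], [0.057, -0.998, 0.001], [-0.001, -0.001, -1.0]]
wrist_force: [0.6, -0.0, 0.5]
gripper_width: 0.012
```

```bash
python3 -m inch '[{"hand":1,"slide":[0,0.3,0],"yaw":0},{"hand":1,"slide":[0,0.6,0],"yaw":0},{"hand":1,"slide":[-0.1,0.9,0],"yaw":0},{"hand":1,"slide":[-0.1,0.9,0],"yaw":0}]'; python3 -m inch '[{"hand":1,"slide":[0,0.3,0],"yaw":0},{"hand":1,"slide":[0,0.5,0],"yaw":0},{"hand":1,"slide":[0,0.5,0],"yaw":0}]'
```

```text
time_s: 5.82
tcp_pos: [0.5125, -0.0737, 0.14]
ee_rot: [[0.998, 0.058, -0.001], [0.058, -0.998, -0.008], [-0.002, 0.008, -1.0]]
wrist_force: [6.7, -30.3, -7.4]
gripper_width: 0.006
time_s: 6.2
tcp_pos: [0.5126, -0.073, 0.1401]
ee_rot: [[0.998, 0.058, -0.003], [0.058, -0.998, -0.014], [-0.004, 0.014, -1.0]]
wrist_force: [11.8, -54.5, -9.9]
gripper_width: 0.004
```

The stop was reached (a 54 N reaction, with the face about where predicted). I'll back off, lift and look.

```bash
python3 -m inch '[{"hand":1,"slide":[0.1,-1.5,0],"yaw":0},{"hand":1,"slide":[0.2,-3.5,0],"yaw":0},{"hand":1,"slide":[0.2,-3.5,5],"yaw":0},{"hand":1,"slide":[0.2,-6,12],"yaw":0},{"hand":1,"slide":[0.2,-12,13],"yaw":0},{"hand":1,"slide":[0.2,-18,13],"yaw":0},{"hand":1,"slide":[0.2,-24,13],"yaw":0},{"hand":1,"slide":[0.2,-30,13],"yaw":0},{"hand":1,"slide":[0.2,-34,13],"yaw":0},{"hand":1,"slide":[0.2,-34,13],"yaw":0}]'
python3 - <<'E'
from h import *
crop("top",230,175,450,315,3.6,"pics/c2.png")
crop("scene",180,150,420,330,3.3,"pics/s2.png")
E
```

```text
time_s: 7.45
tcp_pos: [0.5137, -0.4052, 0.2686]
ee_rot: [[0.999, 0.053, -0.001], [0.053, -0.999, 0.002], [-0.001, -0.002, -1.0]]
wrist_force: [0.2, 0.6, -1.0]
gripper_width: 0.007
```

View pics/c2.png

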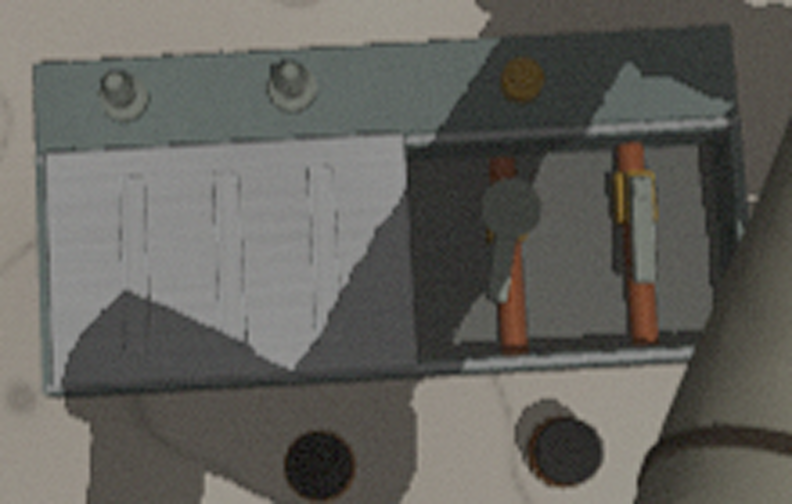

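The cover is open. The disc handle is the left (+y) valve, with its disc at crop (512,208) and tip at about (498,302). The plain handle runs from (640,180) to (645,282).

Run:
```python
from h import *
def q(a,z):
    p=ray("top",a[0]/3.6+230,a[1]/3.6+175,z); c,s=np.cos(S[2]),np.sin(S[2]);d=p-[S[0],S[1],0]
    print(a,p.round(4),"box mm",(np.array([c*d[0]+s*d[1],-s*d[0]+c*d[1]])*1000).round(1))
q((512,208),.058);q((499,302),.052);q((644,180),.052);q((645,283),.052); q((640,190),.056);q((405,136),.086);q((417,363),.086)
q((320,465),.055);q((565,452),.055)
```

```text
(512, 208) [ 0.5435 -0.1336  0.058 ] box mm [ 25.6 -78.1]
(499, 302) [ 0.4828 -0.1252  0.052 ] box mm [-34.6 -66.1]
(644, 180) [ 0.5632 -0.2207  0.052 ] box mm [  40.2 -166.1]
(645, 283) [ 0.4955 -0.22    0.052 ] box mm [ -27.4 -161.5]
(640, 190) [ 0.5559 -0.2172  0.056 ] box mm [  33.1 -162.3]
(405, 136) [ 0.5854 -0.0632  0.086 ] box mm [ 71.5 -10.2]
(417, 363) [ 0.4411 -0.0705  0.086 ] box mm [-72.9  -9.1]
(320, 465) [ 0.3776 -0.0098  0.055 ] box mm [-132.8   55.2]
(565, 452) [ 0.3865 -0.1662  0.055 ] box mm [-133.  -101.4]
```

View pics/s2.png

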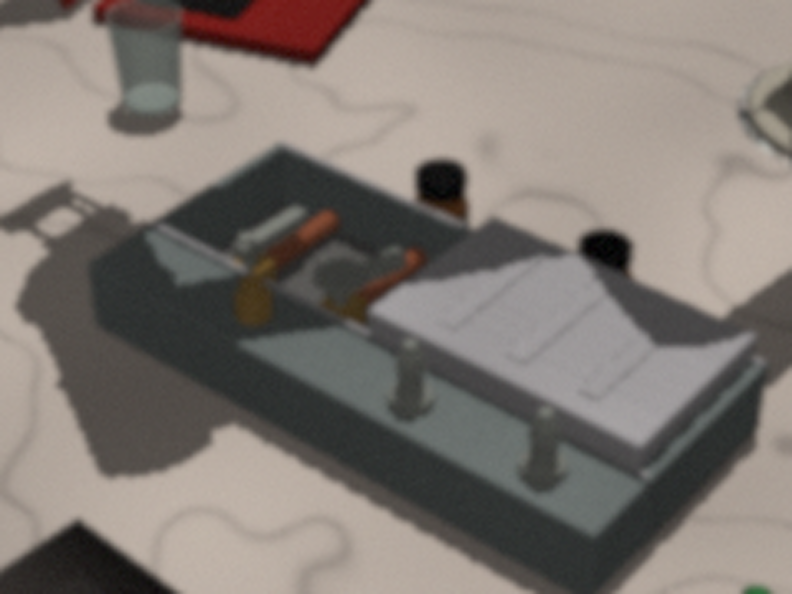

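Run:
```python
from h import *
def q(a,z):
    p=ray("top",a[0]/3.6+230,a[1]/3.6+175,z); c,s=np.cos(S[2]),np.sin(S[2]);d=p-[S[0],S[1],0]
    return (np.array([c*d[0]+s*d[1],-s*d[0]+c*d[1]])*1000).round(1)
for a in[(724,118),(745,345),(367,136),(380,366),(405,136),(417,363),(46,152),(62,385)]:print(a,q(a,.086))
# predicted open-cover corners in crop px
for t in(205,220):print(t,((proj("top",w(S,C(-215+t)))-[230,175])*3.6).round())
```

```text
(724, 118) [  71.9 -213.6]
(745, 345) [ -72.8 -214.4]
(367, 136) [72.8 13.9]
(380, 366) [-73.6  14.1]
(405, 136) [ 71.5 -10.2]
(417, 363) [-72.9  -9.1]
(46, 152) [ 73.8 218.5]
(62, 385) [-74.6 213.1]
205 [[ 44. 150.]
 [404. 131.]
 [419. 366.]
 [ 51. 386.]]
220 [[ 20. 152.]
 [381. 132.]
 [395. 368.]
 [ 27. 387.]]
```

The cover moved 204 mm in the picture. It is 7 mm from the box end and firm under 54 N, so it's at its stop; the cover apparently started about 12 mm open. Now I'll plan the handle path.

Run:
```python
from h import *
t=sense()["tcp_pos"];P=np.array([27,-78.]);r=40
W=[(-13,-115)]
for th in(.2,.5,.8,1.1,1.35,1.571):
    c,s=np.cos(th),np.sin(th);d=7+15*c+9.5*s
    W.append(P+r*np.array([-c,s])+d*np.array([-s,-c]))
Q=np.array([w(S,(a,b,110))[0] for a,b in W]);print(t,np.array(W).round());print(((Q[0]-t)*100).round(1));print(((Q-Q[0])*100).round(2))
```

```text
[ 0.51404294 -0.40279547  0.2692924 ] [[ -13. -115.]
 [ -17.  -93.]
 [ -20.  -81.]
 [ -18.  -66.]
 [ -11.  -52.]
 [  -1.  -43.]
 [  11.  -38.]]
[ -0.7  23.  -15.9]
[[ 0.    0.    0.  ]
 [-0.52  2.16  0.  ]
 [-0.89  3.4   0.  ]
 [-0.81  4.84  0.  ]
 [-0.16  6.26  0.  ]
 [ 0.8   7.23  0.  ]
 [ 1.9   7.82  0.  ]]
```

```bash
python3 -m inch '[{"hand":1,"slide":[-0.7,6,0],"yaw":0},{"hand":1,"slide":[-0.7,12,0],"yaw":0},{"hand":1,"slide":[-0.7,18,0],"yaw":0},{"hand":1,"slide":[-0.7,23,0],"yaw":0},{"hand":1,"slide":[-0.7,23,0],"yaw":0},{"hand":1,"slide":[-0.7,23,-4],"yaw":0},{"hand":1,"slide":[-0.7,23,-8],"yaw":0},{"hand":1,"slide":[-0.7,23,-10],"yaw":0},{"hand":1,"slide":[-0.7,23,-10],"yaw":0}]'
python3 - <<'E'
from h import *
crop("scene",180,150,340,270,5,"pics/s3.png")
E
```

```text
time_s: 8.68
tcp_pos: [0.5062, -0.173, 0.1689]
ee_rot: [[0.998, 0.057, -0.004], [0.057, -0.998, 0.0], [-0.004, -0.001, -1.0]]
wrist_force: [0.5, 0.6, -0.4]
gripper_width: 0.008
```

View pics/s3.png

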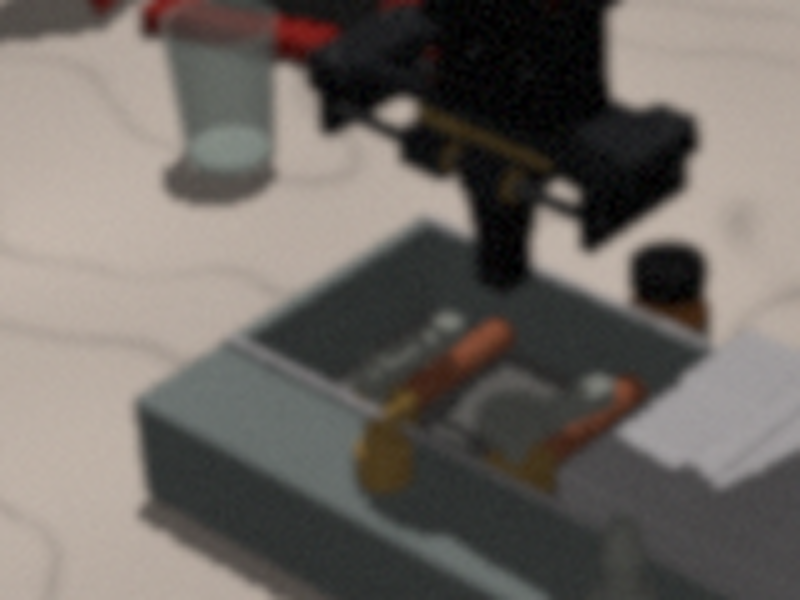

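The closed fingertips (505,275) hang between the two handles (tips at (450,320) and (600,385)), with room on both sides. I'll descend, then follow the arc.

```bash
python3 -m inch '[{"hand":1,"slide":[0,0,-2],"yaw":0},{"hand":1,"slide":[0,0,-4],"yaw":0},{"hand":1,"slide":[0,0,-5.9],"yaw":0},{"hand":1,"slide":[0,0,-5.9],"yaw":0},{"hand":1,"slide":[0,0,-5.9],"yaw":0}]'
python3 -m inch '[{"hand":1,"slide":[-0.3,1,0],"yaw":0},{"hand":1,"slide":[-0.5,2.2,0],"yaw":0},{"hand":1,"slide":[-0.7,2.8,0],"yaw":0},{"hand":1,"slide":[-0.9,3.4,0],"yaw":0},{"hand":1,"slide":[-0.9,4.1,0],"yaw":0},{"hand":1,"slide":[-0.8,4.8,0],"yaw":0},{"hand":1,"slide":[-0.8,4.8,0],"yaw":0}]'
```

```text
time_s: 9.35
tcp_pos: [0.5082, -0.1734, 0.1128]
ee_rot: [[0.998, 0.058, 0.003], [0.058, -0.998, -0.0], [0.003, 0.001, -1.0]]
wrist_force: [-0.5, 0.2, 0.1]
gripper_width: 0.006
time_s: 10.22
tcp_pos: [0.4989, -0.1247, 0.1111]
ee_rot: [[0.998, 0.058, -0.001], [0.058, -0.998, 0.0], [-0.001, -0.0, -1.0]]
wrist_force: [0.1, -0.4, -0.7]
gripper_width: 0.007
```

```bash
python3 -m inch '[{"hand":1,"slide":[0.3,0.8,0],"yaw":0},{"hand":1,"slide":[0.7,1.5,0],"yaw":0},{"hand":1,"slide":[1.1,2,0],"yaw":0},{"hand":1,"slide":[1.6,2.4,0],"yaw":0},{"hand":1,"slide":[2.1,2.7,0],"yaw":0},{"hand":1,"slide":[2.5,3,0],"yaw":0},{"hand":1,"slide":[2.5,3,0],"yaw":0}]'
python3 - <<'E'
from h import *
crop("top",320,195,450,285,6,"pics/c3.png")
E
```

```text
time_s: 11.1
tcp_pos: [0.5237, -0.0951, 0.1109]
ee_rot: [[0.998, 0.057, -0.002], [0.057, -0.998, 0.0], [-0.002, -0.0, -1.0]]
wrist_force: [-3.9, -1.8, 0.4]
gripper_width: 0.005
```

View pics/c3.png

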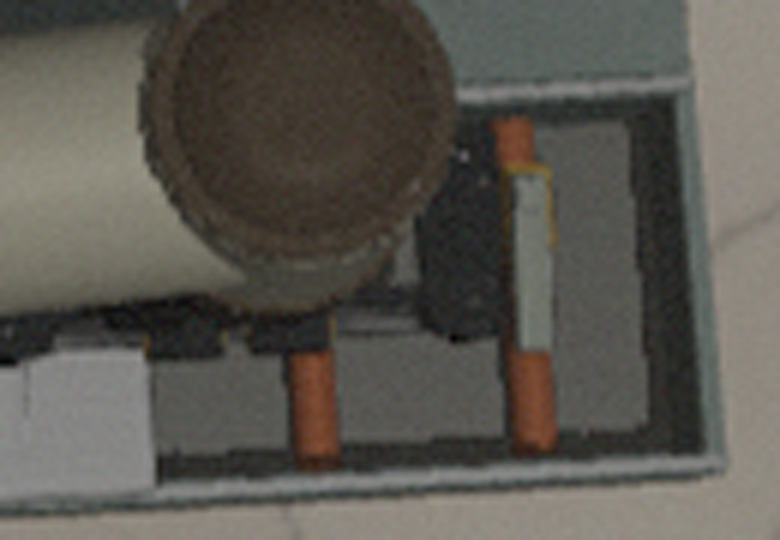

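The arm hides the handle, but the marked handle's bar has left its old place. The force (-3.9,-1.8) shows the handle being pushed, and the plain handle is unchanged. I'll push on in +x until the stop.

```bash
python3 -m inch '[{"hand":1,"slide":[0.3,0,0],"yaw":0},{"hand":1,"slide":[0.6,0,0],"yaw":0},{"hand":1,"slide":[0.6,0,0],"yaw":0}]';  python3 -m inch '[{"hand":1,"slide":[0.3,0,0],"yaw":0},{"hand":1,"slide":[0.4,0,0],"yaw":0},{"hand":1,"slide":[0.4,0,0],"yaw":0}]'
```

```text
time_s: 11.52
tcp_pos: [0.5248, -0.0952, 0.1106]
ee_rot: [[0.998, 0.055, -0.014], [0.056, -0.998, 0.0], [-0.014, -0.001, -1.0]]
wrist_force: [-15.1, 2.0, 10.1]
gripper_width: 0.005
time_s: 11.9
tcp_pos: [0.5254, -0.0954, 0.1102]
ee_rot: [[0.998, 0.055, -0.022], [0.055, -0.999, 0.0], [-0.022, -0.001, -1.0]]
wrist_force: [-20.2, 4.0, 15.6]
gripper_width: 0.001
```

At the stop (20 N, fingers at box x≈10 as predicted). I'll back off and check.

```bash
python3 -m inch '[{"hand":1,"slide":[-1,0,0],"yaw":0},{"hand":1,"slide":[-2.5,-1,0],"yaw":0},{"hand":1,"slide":[-2.5,-1,0],"yaw":0},{"hand":1,"slide":[-2.5,-1,6],"yaw":0},{"hand":1,"slide":[-2.5,-1,12],"yaw":0},{"hand":1,"slide":[-2.5,-1,18],"yaw":0},{"hand":1,"slide":[-2.5,-1,18],"yaw":0}]'
python3 -m inch '[{"hand":1,"slide":[0,-30,2],"yaw":0},{"hand":1,"slide":[0,-30,2],"yaw":0},{"hand":1,"slide":[0,-30,2],"yaw":0},{"hand":1,"slide":[0,-30,2],"yaw":0},{"hand":1,"slide":[0,-30,2],"yaw":0},{"hand":1,"slide":[0,-30,2],"yaw":0},{"hand":1,"slide":[0,-30,2],"yaw":0}]'
python3 - <<'E'
from h import *
crop("top",230,175,450,315,3.6,"pics/c4.png")
E
```

```text
time_s: 12.78
tcp_pos: [0.5125, -0.1054, 0.2975]
ee_rot: [[0.998, 0.058, 0.015], [0.058, -0.998, 0.0], [0.015, 0.001, -1.0]]
wrist_force: [0.6, 0.7, -0.8]
gripper_width: 0.004
time_s: 13.65
tcp_pos: [0.5092, -0.4052, 0.31]
ee_rot: [[0.998, 0.057, -0.001], [0.057, -0.998, 0.001], [-0.001, -0.001, -1.0]]
wrist_force: [0.2, -0.1, -0.3]
gripper_width: 0.005
```

View pics/c4.png

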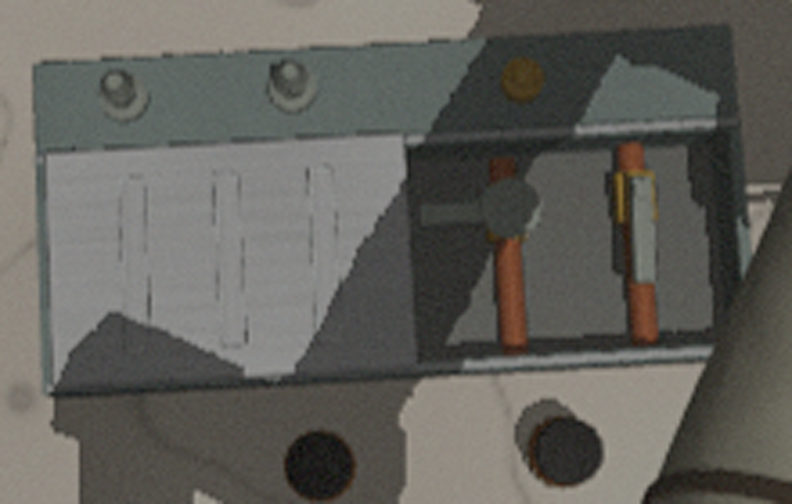

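The bar now points left along the box's +y, from the disc (512,208) to the tip (421,216). The plain handle, weight and jars look unchanged. Next I'll check the angle numerically.

Run:
```python
from h import *
im=cv2.imread("pics/c4.png");cv2.imwrite("pics/c5.png",cv2.convertScaleAbs(cv2.resize(im[130:300,395:560],None,fx=4,fy=3.5,interpolation=cv2.INTER_CUBIC)[:, :],alpha=2))
def q(a,z):
    p=ray("top",a[0]/3.6+230,a[1]/3.6+175,z); c,s=np.cos(S[2]),np.sin(S[2]);d=p-[S[0],S[1],0]
    return np.array([c*d[0]+s*d[1],-s*d[0]+c*d[1]])*1000
a=q((512,208),.058);b=q((421,216),.052);print(a,b,90-np.degrees(np.arctan2(b[0]-a[0],b[1]-a[1])) if 0 else np.degrees(np.arctan2(b[0]-a[0],b[1]-a[1])))
```

```text
[ 25.57798789 -78.08042154] [ 24.43504096 -19.09800744] -1.110124797800402
```

View pics/c5.png

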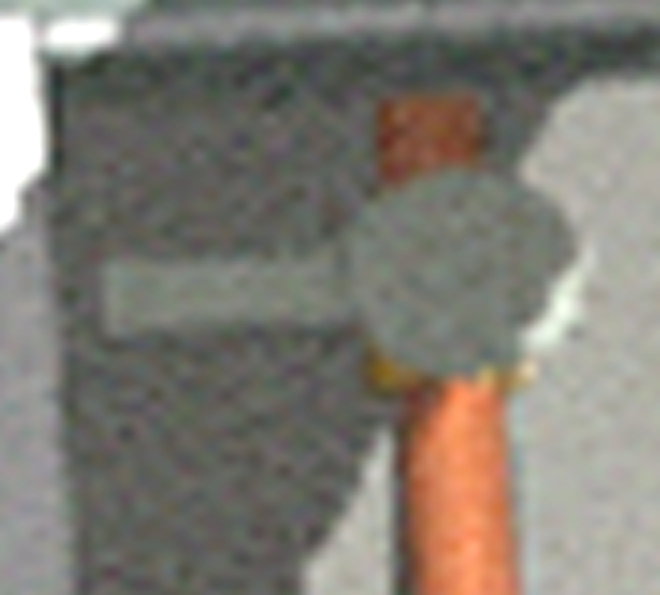

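```bash
python3 -c "
from station import *
print(finish_job())"
```

```text
the job is handed in; nothing more can be done
None
```

The cover is open, the disc handle is shut, and the job is handed in. `finish_job()` gives no verdict. The clock read 13.65 s at the last move, against the 56 s limit.

- **Cover:** I pushed its end face with the closed fingertips until it met its stop, where it held firm under about 54 N. The pictures measure only about 204 mm of travel, just under the 205 mm needed. I left it there because the cover would not move further and its end sits about 7 mm from the box end. A closed cover would reach about 12 mm further toward the -y end than I measured, so I think it started about 12 mm open. I could not read the joint value to confirm this.
- **Marked handle:** it is the valve on the box's +y side, and it was already about 0.2 rad turned at the start. I pushed it clockwise to its stop, where the push force rose to about 20 N. In the last picture the bar lies within about 1° of the box's +y, inside the 5° tolerance.
- **Everything else:** in the last close-up the plain handle, both jars and the brass weight look unchanged. The beaker and carton were outside that picture, and the arm stayed clear of both. The gripper ended raised at about 0.31 m, touching nothing.

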